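Show the log camera the two sensors

ROBOT

A 6-joint arm with a two-finger parallel gripper is mounted at the origin on the work surface. World frame = base frame: x ahead of the robot, y to its left, z up, the work surface at z = 0. Lengths are in mm, angles in rad, forces in N, time in s.
With the tool pointing down it reaches from about 275 to 750 mm from the base axis. Payload 10.2 kg.
Tool frame: the origin (TCP) lies at the very end of the fingers, on their centre line; the grasp point (between the pads) lies 19 mm behind it; x points along the fingers, z is the direction in which the jaws open and shut, and the axes are right-handed (so a half turn about x gives the same grasp; the last joint's range is limited). The gripper opens to 85 mm and grips with 20 to 120 N. Pads are 22 mm wide; open, the fingers measure 114 mm over their backs; the gripper's body (76 mm by 85 mm) begins 54 mm behind the grasp point. The pads swing forward as they close: fully open they stand 13 mm farther back than shut.
Start: joints at [0.978, 0.313, 1.498, -0, 1.331, -0.223], TCP at [189.763, 489.511, 231.294] pointing down, gripper open.
Joint ranges: [-2.94, 2.94], [-0.97, 2.17], [0.19, 2.56], [-1.23, 4.37], [0.02, 3.11], [-2.88, 2.88]. Speed limits (rad/s): [2.39, 2.39, 3.01, 3.14, 3.14, 3.14].

INTERFACE

Orientations are given as a unit quaternion [w, x, y, z].
In Python, from rig import sense, vision, job gives the robot as it stands. The module is installed in compiled form; this text tells all that it offers.
- The arm moves only by the shell command python3 -m pendant 'ROWS' [FORCE]. ROWS is JSON, a list of rows, each a list of 7 numbers: the turn, a rotation vector about the tool's x, y, z in rad, then the shift along the tool's x, y, z in cm, then the opening, from 0 (shut) to 1 (fully open). A call has exactly 5 rows; each row is the pose to reach, as a shift and turn from the pose commanded when the call began, along the tool's axes at that moment; what a row does not reach only later rows make up. A row lasts 1/8 s, in which the tool goes at most 62.5 mm and 10.7 degrees, less where a joint would pass 70% of its speed; a pose out of reach is approached as far as the arm can. A call with a gripper value outside its range is refused whole. The fingers move at their own pace and stop on an object; FORCE is the grip in N (left out, the last holds). Time passes only in rows, so rows that repeat a pose let the fingers close, or fill a call up. It gives the time, the measured TCP pose, the force and the opening at its end, in the units of the state.
- sense(): the state, without advancing time (a new reading comes with each control period).
- vision.capture(name): name is "scene" or "top" or "wrist"; returns the picture (384x512x3 uint8, red, green, blue); there is no depth.
- vision.calibration(name): a dict with "K" (3x3 intrinsics, pixels), "k1" (the pictures are not rectified: a ray, as slopes to the right and down, at radius r is drawn at 1 + k1 r^2 times it, then the intrinsics apply), "extrinsics" (4x4, takes a point from camera to world coordinates). Camera axes: x right, y up, looking along -z (the intrinsics and any distortion apply to the point x, -y, -z); pixel columns grow to the right and rows downward; lengths in mm; the calibration is good to about 2 mm. A picture is of the moment at which its call begins: read the wrist's pose just before it. calibration takes no time and is no camera call; for the wrist camera it gives the pose at the moment of the call.
- job.finish_job(): hands the job in, once; it reports no verdict.
The state is a dict: "time_s": time; "joints": joint angles; "dq": joint speeds; "tau": joint torques, N m; "eef_pos": TCP position; "ee_rot": TCP orientation; "force": force on the tool from outside, world axes, zero at the start; "wrist_torque": the same for the moment, N m; "grip_width": opening from 0.0 (shut) to 1.0 (fully open).
Only numpy, scipy, OpenCV 4.12 (cv2) and the standard library are available. Lean on these libraries where they do the work, as an engineer would, in place of code of your own. Each camera call takes 0.05 s, during which the arm holds its last target.

TASK

Before a vibration run, show the overhead log camera which sensors are in use: point from above at the red-capped sensor on the vibration table's plate, fingertips about two centimetres above the middle of its cap, and stay there for two seconds; then point at the yellow-capped sensor on the aluminium housing in the same way. Then press the green button on the blue control box right down and let it up again, to log them. Do not touch or move any of the sensors, leave the red button alone and leave the tools, mug and jar where they are.

Things in the scene. Friction and masses are not known exactly. Their poses are not given: they have to be found in the camera images.
- sensor_red: Wireless vibration sensor: upright round puck 36 mm across and 44 mm tall, steel foot, grey waist, red cap (the top 20 mm); loose, 0.12 kg, graspable. Origin at the centre of its underside, z up: the middle of the cap's top is 44 mm straight above. Stands on the bare plate in the row nearest the robot; the red, blue and black ones change places.
- sensor_yellow: Wireless vibration sensor: upright round puck 36 mm across and 44 mm tall, steel foot, grey waist, yellow cap (the top 20 mm); loose, 0.12 kg, graspable. Origin at the centre of its underside, z up: the middle of the cap's top is 44 mm straight above. Stands on top of the aluminium housing, its underside 60 mm above the plate.
- sensor_blue: Wireless vibration sensor: upright round puck 36 mm across and 44 mm tall, steel foot, grey waist, blue cap (the top 20 mm); loose, 0.12 kg, graspable. Origin at the centre of its underside, z up: the middle of the cap's top is 44 mm straight above. Stands on the bare plate in the row nearest the robot; the red, blue and black ones change places.
- sensor_black: Wireless vibration sensor: upright round puck 36 mm across and 44 mm tall, steel foot, grey waist, black cap (the top 20 mm); loose, 0.12 kg, graspable. Origin at the centre of its underside, z up: the middle of the cap's top is 44 mm straight above. Stands on the bare plate in the row nearest the robot; the red, blue and black ones change places.
- sensor_white: Wireless vibration sensor: upright round puck 36 mm across and 44 mm tall, steel foot, grey waist, white cap (the top 20 mm); loose, 0.12 kg, graspable. Origin at the centre of its underside, z up: the middle of the cap's top is 44 mm straight above. Stands on top of the black finned unit, its underside 50 mm above the plate.
- shaker: Bench vibration table, fixed: blue case with a drilled aluminium plate 300 (its x) by 360 (its y) mm, the plate's top 100 mm above the origin, which is the centre of its underside. Two specimens 50 and 60 mm high are bolted to the plate's far half, side by side, and change places.
- console: Blue control box with a white top panel, fixed, 150 (its x) by 200 (its y) mm, 69 mm high; origin at the centre of its underside. A green and a red push button stand side by side on its top, 80 mm apart, and change places; small black dials behind them are up to 10 mm high.
- green_top (a point): Middle of the top of the green push button (32 mm across, pressed straight down). The point moves down with it.
- green (a joint): Green button: 0 when up, 0.006 m when fully down; sprung, fully down takes 5 N.
- red (a joint): Red stop button, like the green one: 0 when up, 0.006 m when fully down.
- wrench: Steel wrench lying along the left side of the vibration table; origin about its middle, x along it.
- screwdriver: Screwdriver lying on the table beyond the left of the vibration table; x along it.
- mug: White mug, 80 mm across and 90 mm tall, left of the vibration table; origin at the centre of its underside.
- jar: Clear jar with a white lid, 64 mm across and 80 mm tall, behind the control box; origin at the centre of its underside.
Things that resemble listed ones, but are neither listed nor needed, are in the scene too. What is shaped like the sensor_blue but pink or turquoise is not meant. What is shaped like the sensor_red but turquoise is not meant.

How it is judged:
By the outcome, as a careful person would: the job done as asked, in the order asked, and still so for the second after the job is handed in, with the robot touching nothing.
It also fails if it takes over 54 s, if anything falls off the work surface, if the arm or the gripper's body presses on something with over 40 N, if the wrist force passes 120 N, or if a joint passes its speed limit or range.

## Working session

There is one attempt and no reset: what is moved stays moved. The work goes in short steps, Python scripts to look and compute and a shell command to move; the robot and the scene stay as the last step left them, time stands still between calls to the robot, and variables do not carry over. Pictures are saved under pics/ and viewed, and the job is handed in when it is done.

```bash
mkdir -p pics; python3 - <<'E'
from rig import sense, vision, job
import cv2
for n in ("scene","top"):
    im=vision.capture(n); cv2.imwrite(f"pics/{n}1.png",im[:,:,::-1])
    c=vision.calibration(n);print(n,c)
print(sense())
E
```

```text
scene {'K': array([[385.63998154,   0.        , 244.73470365],
       [  0.        , 385.63998154, 188.38179886],
       [  0.        ,   0.        ,   1.        ]]), 'k1': -0.08900076443597467, 'extrinsics': array([[ 1.50976925e-02, -6.01899857e-01,  7.98428845e-01,
         1.37173368e+03],
       [ 9.99865330e-01,  3.95083586e-03, -1.59283471e-02,
         1.14280646e+01],
       [ 6.43280851e-03,  7.98561803e-01,  6.01878448e-01,
         7.18612968e+02],
       [ 0.00000000e+00,  0.00000000e+00,  0.00000000e+00,
         1.00000000e+00]])}
top {'K': array([[431.10964202,   0.        , 255.50824128],
       [  0.        , 431.10964202, 185.80935101],
       [  0.        ,   0.        ,   1.        ]]), 'k1': 0.0036297857013736644, 'extrinsics': array([[ 2.31879589e-02,  9.82754248e-01, -1.83456827e-01,
         3.24231517e+02],
       [-9.99621226e-01,  2.00708299e-02, -1.88299485e-02,
         2.88097790e+01],
       [-1.48230811e-02,  1.83823966e-01,  9.82847407e-01,
         1.23841989e+03],
       [ 0.00000000e+00,  0.00000000e+00,  0.00000000e+00,
         1.00000000e+00]])}
{'time_s': 0.1, 'joints': array([ 9.77643311e-01,  3.13404930e-01,  1.49830531e+00,  8.55443418e-06,
        1.33099954e+00, -2.23387605e-01]), 'dq': array([ 0.00232922, -0.00015634, -0.00145398, -0.00102882, -0.00070092,
        0.00072145]), 'tau': array([ 4.24496247e-03, -4.12905979e+01, -2.60140103e+01, -4.06105698e-05,
        3.05525871e-03,  4.35967286e-05]), 'eef_pos': array([189.61738999, 489.33840507, 230.80773758]), 'ee_rot': array([ 0.58302655, -0.39970535,  0.58376314,  0.39941992]), 'force': array([-0.27414399, -1.11472377, -0.14267459]), 'wrist_torque': array([-0.03746107, -0.00432854, -0.04300259]), 'grip_width': 0.9977285800437324}
```

View pics/scene1.png

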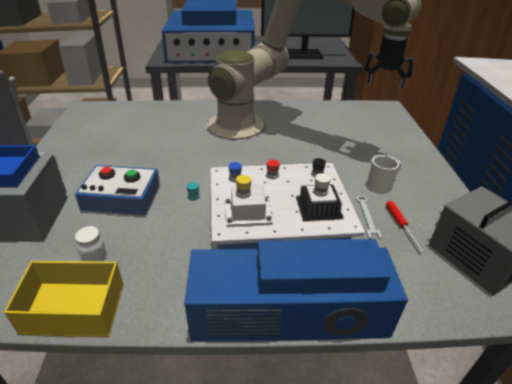

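View pics/top1.png

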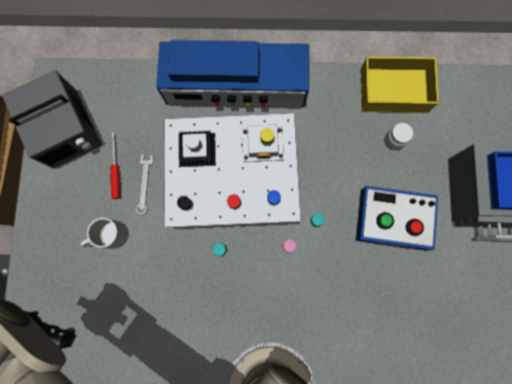

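The scene view shows the red cap at (273,165), yellow at (244,183) and the green button at (132,175). In the top view they are red (234,201), yellow (267,135) and green (386,219). Next I'll zoom in and locate them precisely.

```bash
cat > h.py <<'E'
import numpy as np, cv2
from rig import sense, vision, job
from scipy.spatial.transform import Rotation as R
def ray(cal,px):
    K=cal["K"];d=np.array([cal["k1"],0,0,0,0.])
    u=cv2.undistortPoints(np.array([[px]],float),K,d)[0,0]
    E=cal["extrinsics"]; v=E[:3,:3]@np.array([u[0],-u[1],-1]); return E[:3,3],v
def plane(cal,px,z):
    o,v=ray(cal,px); return o+v*(z-o[2])/v[2]
def proj(cal,P):
    E=cal["extrinsics"]; c=E[:3,:3].T@(np.array(P,float)-E[:3,3]); s=np.array([c[0],-c[1]])/-c[2]
    s=s*(1+cal["k1"]*(s@s)); K=cal["K"]; return K[0,0]*s[0]+K[0,2],K[1,1]*s[1]+K[1,2]
def tri(c1,p1,c2,p2):
    A=np.zeros((3,3));b=np.zeros(3)
    for c,p in((c1,p1),(c2,p2)):
        o,v=ray(c,p);v=v/np.linalg.norm(v);M=np.eye(3)-np.outer(v,v);A+=M;b+=M@o
    return np.linalg.solve(A,b)
def tool(target,turn=None):
    s=sense();r=R.from_quat(np.roll(s["ee_rot"],-1))
    return r.inv().apply(np.array(target)-s["eef_pos"])/10
E
python3 - <<'E'
from h import *
T=cv2.imread("pics/top1.png");S=cv2.imread("pics/scene1.png")
ct=vision.calibration("top");cs=vision.calibration("scene")
def seg(im,box,lo,hi):
    x0,y0,x1,y1=box;h=cv2.cvtColor(im[y0:y1,x0:x1],cv2.COLOR_BGR2HSV)
    m=(h[...,0]>=lo)&(h[...,0]<=hi) if lo<hi else (h[...,0]>=lo)|(h[...,0]<=hi)
    m&=(h[...,1]>110)&(h[...,2]>50)
    n,l,st,c=cv2.connectedComponentsWithStats(m.astype('uint8'));i=1+st[1:,4].argmax()
    return c[i]+[x0,y0],st[i]+[x0,y0,0,0,0]
for n,bt,bs,lo,hi,z in (("red",(222,190,246,213),(262,154,284,178),172,8,144),("yel",(255,122,280,148),(232,172,256,196),18,35,204),("grn",(374,207,399,232),(122,166,142,184),45,85,75),("redbtn",(405,217,428,240),(95,163,116,182),172,8,75)):
    a,sa=seg(T,bt,lo,hi);b,sb=seg(S,bs,lo,hi)
    print(n,a,sa,b,sb,"plane",plane(ct,a,z).round(1),plane(cs,b,z).round(1),"tri",tri(ct,a,cs,b).round(1))
a=np.hstack([cv2.resize(T[185:245,215:295],None,fx=5,fy=5),cv2.resize(T[195:255,355:435],None,fx=5,fy=5)])
b=np.hstack([cv2.resize(S[150:210,220:300],None,fx=5,fy=5),cv2.resize(S[155:215,80:160],None,fx=5,fy=5)])
cv2.imwrite("pics/z1.png",np.vstack([a,b]))
E
```

```text
red [233.35       200.93571429] [227 195  14  13 140] [272.62015504 164.7751938 ] [267 159  13  13 129] plane [487.8 105.8 144. ] [504.1 103.5 144. ] tri [489.3 105.8 134.2]
yel [266.93589744 135.33974359] [261 128  13  15 156] [243.00540541 181.62162162] [236 175  15  15 185] plane [646.   23.1 204. ] [663.6  21.5 204. ] tri [649.2  22.4 193.6]
grn [385.82352941 220.01470588] [380 214  13  13 136] [131.01785714 173.21428571] [126 170  11   7  56] plane [ 454.9 -301.9   75. ] [ 441.7 -304.8   75. ] tri [ 454.  -300.1   83.5]
redbtn [415.83561644 226.65068493] [410 220  13  14 146] [105.77777778 170.51388889] [101 167  11   8  72] plane [ 438.8 -381.4   75. ] [ 426.8 -384.4   75. ] tri [ 438.1 -379.2   82.6]
```

View pics/z1.png

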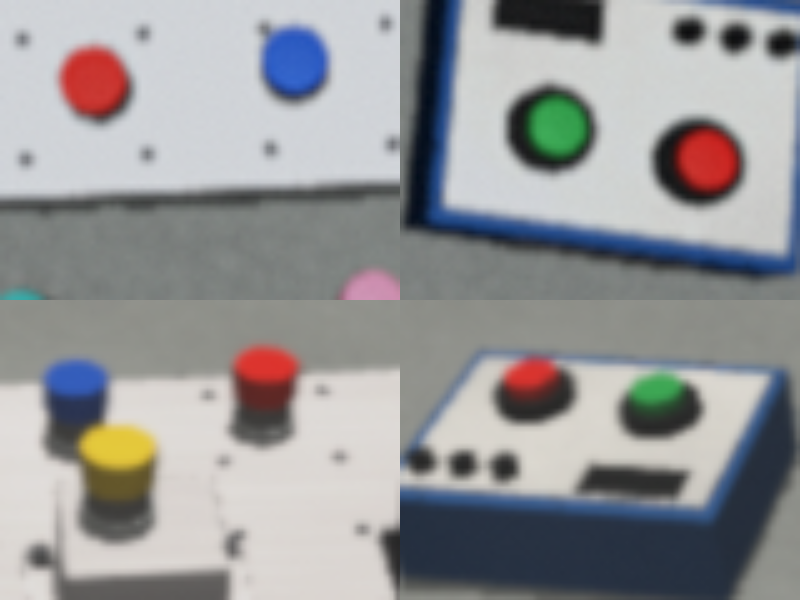

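```bash
python3 - <<'E'
from h import *
T=cv2.imread("pics/top1.png");S=cv2.imread("pics/scene1.png")
ct=vision.calibration("top");cs=vision.calibration("scene")
for n,im,c,box,z in (("red",T,ct,(222,190,246,213),144),("yel",T,ct,(255,122,280,148),204),("grn",T,ct,(374,207,399,232),84),("red",S,cs,(262,154,284,178),144),("yel",S,cs,(232,172,256,196),204),("grn",S,cs,(122,166,142,184),84)):
    x0,y0,x1,y1=box;h=cv2.cvtColor(im[y0:y1,x0:x1],cv2.COLOR_BGR2HSV);s=(h[...,1]>110)
    vm=np.percentile(h[...,2][s],90);m=(s&(h[...,2]>.8*vm)).astype('uint8')
    k,l,st,ce=cv2.connectedComponentsWithStats(m);i=1+st[1:,4].argmax();p=ce[i]+[x0,y0]
    print(n,p.round(1),st[i],plane(c,p,z).round(1))
print(R.from_quat(np.roll(sense()["ee_rot"],-1)).as_matrix().round(3))
for t in ((489,105,250),(650,22,270),(453,-301,200)): print(tool(t).round(2))
E
```

```text
red [233.  200.4] [  5   5  13  12 126] [489.1 106.6 144. ]
yel [266.8 134.2] [  6   6  13  13 128] [648.8  23.4 204. ]
grn [386.3 219.7] [ 8  8 10 10 81] [ 454.7 -300.6   84. ]
red [272.7 162.2] [ 5  5 13  7 69] [491.2 104.7 144. ]
yel [243.2 178.6] [ 4  3 15  8 97] [652.   22.1 204. ]
grn [130.9 172.2] [ 5  4  9  5 35] [ 449.6 -301.9   84. ]
[[-0.001 -0.932  0.361]
 [-0.001  0.361  0.932]
 [-1.     0.    -0.001]]
[ -1.9  -41.8  -25.02]
[ -3.91 -59.82 -26.94]
[  3.14 -53.12 -64.17]
```

```bash
python3 -m pendant '[[0,0,0,-0.5,-3,-1.8,0],[0,0,0,-1,-8,-4.8,0],[0,0,0,-1.5,-13,-7.8,0],[0,0,0,-2,-18,-10.8,0],[0,0,0,-2,-23,-13.8,0]]' && python3 -m pendant '[[0,0,0,0,-5,-3,0],[0,0,0,0,-10,-6,0],[0,0,0,0,-15,-9,0],[0,0,0,0,-18,-10.8,0],[0,0,0,0,-18.8,-11.2,0]]'
python3 - <<'E'
from h import *
s=sense();print(s["time_s"],s["eef_pos"],s["grip_width"],tool((490,105.5,200)).round(2))
c=vision.calibration("wrist");im=vision.capture("wrist");cv2.imwrite("pics/w1.png",im[:,:,::-1]);print(proj(c,(490,105.5,144)),proj(c,(650,23,204)),c["extrinsics"].round(2))
E
```

```text
time_s: 0.72
eef_pos: [355.2, 276.1, 251.5]
ee_rot: [0.584, -0.4, 0.583, 0.4]
force: [1.3, 0.1, -0.1]
grip_width: 0.002
time_s: 1.35
eef_pos: [489.8, 103.9, 250.7]
ee_rot: [0.584, -0.399, 0.584, 0.399]
force: [0.2, -0.2, 0.3]
grip_width: 0.004
1.35 [489.7648505  103.93305235 250.7385296 ] 0.004131098534189259 [5.07 0.03 0.16]
(np.float64(256.01840760194926), np.float64(188.40913479110856)) (np.float64(236.41061583480754), np.float64(385.80913948588665)) [[ 3.6000e-01 -9.0000e-01 -2.5000e-01  4.2752e+02]
 [ 9.3000e-01  3.5000e-01  1.0000e-01  1.3033e+02]
 [-0.0000e+00 -2.7000e-01  9.6000e-01  3.9410e+02]
 [ 0.0000e+00  0.0000e+00  0.0000e+00  1.0000e+00]]
```

View pics/w1.png

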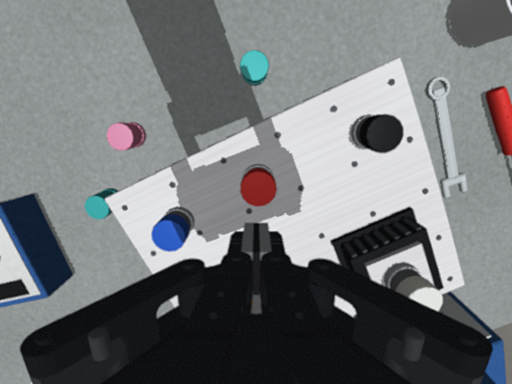

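In the wrist view the red cap is at (258,187) and my prediction was (256,188), so they agree. I'll descend to 20 mm above it.

```bash
python3 -m pendant '[[0,0,0,2,0,0.15,0],[0,0,0,4,0,0.15,0],[0,0,0,6,0,0.15,0],[0,0,0,8,0,0.15,0],[0,0,0,8.65,0,0.15,0]]'
for i in 1 2 3 4 5; do python3 -m pendant '[[0,0,0,0,0,0,0],[0,0,0,0,0,0,0],[0,0,0,0,0,0,0],[0,0,0,0,0,0,0],[0,0,0,0,0,0,0]]'; done
python3 - <<'E'
from h import *
im=vision.capture("scene");cv2.imwrite("pics/s2.png",cv2.resize(im[110:230,180:340,::-1],None,fx=5,fy=5))
E
```

```text
time_s: 2.02
eef_pos: [488.6, 107.8, 164.0]
ee_rot: [0.583, -0.4, 0.584, 0.4]
force: [0.5, -0.2, -0.3]
grip_width: 0.002
time_s: 2.65
eef_pos: [489.7, 106.7, 164.9]
ee_rot: [0.583, -0.4, 0.583, 0.399]
force: [0.5, 0.5, -0.6]
grip_width: -0.001
time_s: 3.28
eef_pos: [489.7, 106.7, 164.8]
ee_rot: [0.583, -0.4, 0.583, 0.4]
force: [-0.3, -0.7, 0.0]
grip_width: 0.003
time_s: 3.9
eef_pos: [489.7, 106.7, 164.8]
ee_rot: [0.583, -0.4, 0.583, 0.4]
force: [-0.3, -0.2, 0.1]
grip_width: 0.0
time_s: 4.53
eef_pos: [489.7, 106.7, 164.8]
ee_rot: [0.583, -0.4, 0.583, 0.4]
force: [-0.2, 0.6, -0.3]
grip_width: 0.001
time_s: 5.15
eef_pos: [489.7, 106.7, 164.8]
ee_rot: [0.583, -0.4, 0.583, 0.4]
force: [0.8, 0.1, -0.6]
grip_width: 0.002
```

View pics/s2.png

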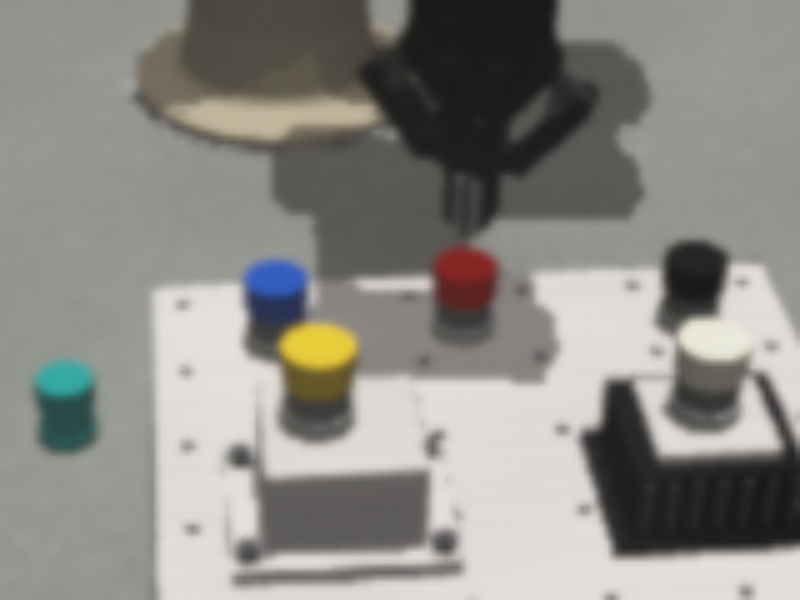

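The fingertips (465,230 in this crop) are above the red cap (465,265), and I've held there for over 2.5 s. Next is yellow.

```bash
python3 -m pendant '[[0,0,0,-4,0,0,0],[0,0,0,-8,0,0,0],[0,0,0,-10,-4,-0.5,0],[0,0,0,-10,-8.5,-1,0],[0,0,0,-10,-13,-1.5,0]]' && python3 -m pendant '[[0,0,0,0,-3,-0.4,0],[0,0,0,0,-4.9,-0.5,0],[0,0,0,0,-4.9,-0.5,0],[0,0,0,0,-4.9,-0.5,0],[0,0,0,0,-4.9,-0.5,0]]'
python3 - <<'E'
from h import *
s=sense();print(s["eef_pos"],tool((650,23,224)).round(2))
c=vision.calibration("wrist");im=vision.capture("wrist");cv2.imwrite("pics/w2.png",im[:,:,::-1]);print(proj(c,(650,23,204)))
E
```

```text
time_s: 5.82
eef_pos: [606.6, 45.1, 265.1]
ee_rot: [0.584, -0.4, 0.583, 0.399]
force: [-0.2, 0.6, 0.3]
grip_width: -0.004
time_s: 6.45
eef_pos: [648.9, 23.9, 265.3]
ee_rot: [0.583, -0.4, 0.583, 0.4]
force: [-0.1, -0.1, 0.6]
grip_width: -0.004
[648.86809371  23.89434239 265.2619566 ] [ 4.13 -0.14 -0.04]
(np.float64(253.44369428126464), np.float64(205.0639444550815))
```

View pics/w2.png

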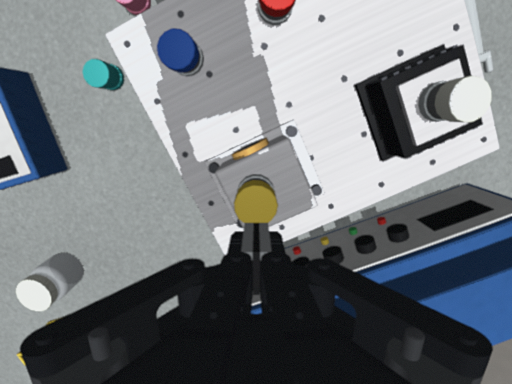

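Yellow is at (256,203) in the wrist view against a prediction of (253,205). I'll descend and hold.

```bash
python3 -m pendant '[[0,0,0,1,0,0,0],[0,0,0,2,0,0,0],[0,0,0,3,0,0,0],[0,0,0,3.7,0,0,0],[0,0,0,4.1,0,0,0]]'
for i in 1 2 3 4 5; do python3 -m pendant '[[0,0,0,0,0,0,0],[0,0,0,0,0,0,0],[0,0,0,0,0,0,0],[0,0,0,0,0,0,0],[0,0,0,0,0,0,0]]'|head -2; done
python3 - <<'E'
from h import *
im=vision.capture("scene");cv2.imwrite("pics/s3.png",cv2.resize(im[110:230,180:340,::-1],None,fx=5,fy=5))
print(tool((453.5,-301,224)))
E
```

```text
time_s: 7.12
eef_pos: [649.3, 23.4, 223.2]
ee_rot: [0.583, -0.399, 0.584, 0.4]
force: [-0.7, -0.0, 1.3]
grip_width: -0.002
time_s: 7.75
eef_pos: [649.4, 23.4, 223.9]
time_s: 8.38
eef_pos: [649.3, 23.4, 223.8]
time_s: 9.0
eef_pos: [649.4, 23.4, 223.8]
time_s: 9.62
eef_pos: [649.4, 23.4, 223.8]
time_s: 10.25
eef_pos: [649.3, 23.4, 223.8]
[-2.05012859e-02  6.53811180e+00 -3.73252467e+01]
```

View pics/s3.png

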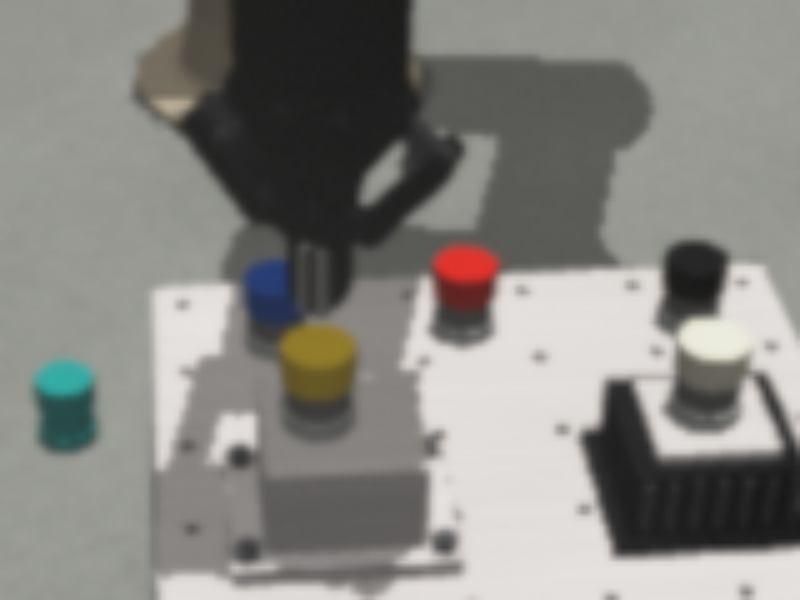

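The tips are centred above the yellow cap and the hold is done. Next I'll lift and move over the green button.

```bash
python3 -m pendant '[[0,0,0,-4,0,0,0],[0,0,0,-6,0,-1,0],[0,0,0,-6,0.9,-6,0],[0,0,0,-6,1.8,-11,0],[0,0,0,-6,2.7,-16,0]]' && python3 -m pendant '[[0,0,0,0,0.9,-5,0],[0,0,0,1,1.8,-10,0],[0,0,0,3,2.7,-15,0],[0,0,0,6,3.6,-20,0],[0,0,0,10,3.8,-21.3,0]]'  && python3 -m pendant '[[0,0,0,0,0,0,0],[0,0,0,0,0,0,0],[0,0,0,0,0,0,0],[0,0,0,0,0,0,0],[0,0,0,0,0,0,0]]'
python3 - <<'E'
from h import *
s=sense();print(s["eef_pos"],s["joints"],tool((453.5,-301,90)).round(2))
c=vision.calibration("wrist");im=vision.capture("wrist");cv2.imwrite("pics/w3.png",im[:,:,::-1])
for z in(80,86,92):print(proj(c,(453.5,-301,z)))
E
```

```text
time_s: 10.92
eef_pos: [565.4, -117.2, 283.9]
ee_rot: [0.583, -0.4, 0.583, 0.4]
force: [0.5, -0.3, 0.3]
grip_width: -0.002
time_s: 11.55
eef_pos: [452.7, -303.4, 183.6]
ee_rot: [0.584, -0.399, 0.584, 0.398]
force: [0.7, -0.0, 0.6]
grip_width: 0.002
time_s: 12.18
eef_pos: [454.2, -300.8, 184.2]
ee_rot: [0.583, -0.4, 0.583, 0.399]
force: [0.4, -0.3, 0.2]
grip_width: -0.002
[ 454.20512929 -300.75220058  184.23732049] [-8.00016307e-01  3.95489305e-01  1.50828222e+00 -2.41048278e-06
  1.23710736e+00 -2.00146354e+00] [ 9.42  0.06 -0.05]
(np.float64(253.87500221313942), np.float64(188.687032945167))
(np.float64(253.81599194846092), np.float64(190.37079076430163))
(np.float64(253.75420531947645), np.float64(192.1340165493791))
```

View pics/w3.png

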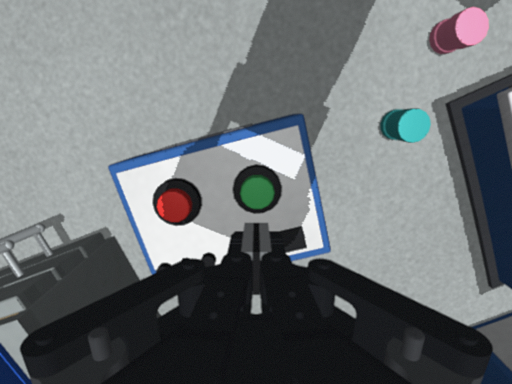

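The green button is at (257,193), matching the projection. I'll descend to just above it.

```bash
python3 -m pendant '[[0,0,0,3,0,0,0],[0,0,0,6,0,0,0],[0,0,0,8,0,0,0],[0,0,0,8.8,0,0,0],[0,0,0,9,0,0,0]]'; python3 -m pendant '[[0,0,0,0,0,0,0],[0,0,0,0.1,0,0,0],[0,0,0,0.2,0,0,0],[0,0,0,0.3,0,0,0],[0,0,0,0.3,0,0,0]]'; python3 -m pendant '[[0,0,0,0.1,0,0,0],[0,0,0,0.2,0,0,0],[0,0,0,0.3,0,0,0],[0,0,0,0.3,0,0,0],[0,0,0,0.3,0,0,0]]'
```

```text
time_s: 12.85
eef_pos: [454.1, -301.0, 94.0]
ee_rot: [0.583, -0.4, 0.583, 0.4]
force: [0.3, -0.8, 0.4]
grip_width: 0.0
time_s: 13.48
eef_pos: [453.9, -300.9, 90.8]
ee_rot: [0.583, -0.4, 0.583, 0.4]
force: [0.7, 0.8, -0.6]
grip_width: 0.003
time_s: 14.1
eef_pos: [454.0, -300.9, 87.9]
ee_rot: [0.583, -0.4, 0.583, 0.399]
force: [-0.8, 0.1, 2.4]
grip_width: -0.001
```

```bash
python3 -m pendant '[[0,0,0,0.1,0,0,0],[0,0,0,0.2,0,0,0],[0,0,0,0.3,0,0,0],[0,0,0,0.3,0,0,0],[0,0,0,0.3,0,0,0]]'; python3 -m pendant '[[0,0,0,0.1,0,0,0],[0,0,0,0.2,0,0,0],[0,0,0,0.2,0,0,0],[0,0,0,0.2,0,0,0],[0,0,0,0.2,0,0,0]]'
```

```text
time_s: 14.72
eef_pos: [454.0, -301.0, 84.9]
ee_rot: [0.583, -0.4, 0.583, 0.399]
force: [-0.5, -0.0, 4.7]
grip_width: -0.001
time_s: 15.35
eef_pos: [454.1, -301.0, 83.9]
ee_rot: [0.583, -0.4, 0.583, 0.399]
force: [-4.1, 3.0, 13.6]
grip_width: -0.003
```

The force rose to 13.6 N with the travel stopped, so the button is bottomed out. I'll hold briefly with a slight extra push, then release.

```bash
python3 -m pendant '[[0,0,0,0.05,0,0,0],[0,0,0,0.05,0,0,0],[0,0,0,0.05,0,0,0],[0,0,0,0.05,0,0,0],[0,0,0,0.05,0,0,0]]'; python3 -m pendant '[[0,0,0,-0.3,0,0,0],[0,0,0,-0.8,0,0,0],[0,0,0,-2,0,0,0],[0,0,0,-5,0,0,0],[0,0,0,-9,0,0,0]]';  python3 -m pendant '[[0,0,0,-2,0,0,0],[0,0,0,-4,0,0,0],[0,0,0,-4,0,0,0],[0,0,0,-4,0,0,0],[0,0,0,-4,0,0,0]]'
python3 - <<'E'
from h import *
for n in("top","wrist"):
    im=vision.capture(n); cv2.imwrite(f"pics/{n}9.png",im[:,:,::-1])
E
```

```text
time_s: 15.98
eef_pos: [454.1, -301.0, 83.8]
ee_rot: [0.583, -0.4, 0.583, 0.399]
force: [-5.3, 4.0, 19.4]
grip_width: 0.001
time_s: 16.6
eef_pos: [453.5, -300.5, 172.9]
ee_rot: [0.583, -0.399, 0.584, 0.4]
force: [-0.0, -0.9, 0.4]
grip_width: 0.001
time_s: 17.23
eef_pos: [453.7, -300.6, 211.4]
ee_rot: [0.583, -0.399, 0.584, 0.4]
force: [0.2, -0.6, -0.7]
grip_width: 0.003
```

View pics/top9.png

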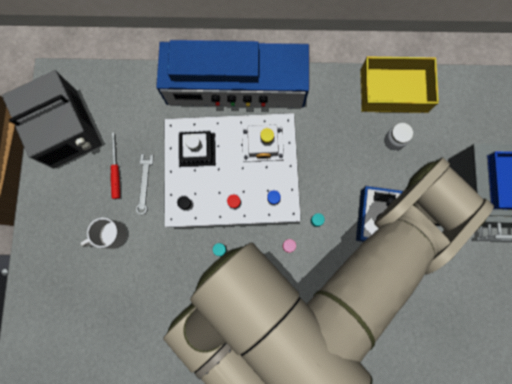

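View pics/wrist9.png

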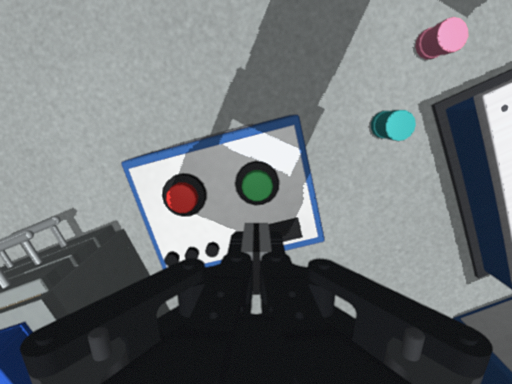

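The top view shows the sensors where they were (red 234,201; yellow 267,135), with the tools, mug and jar also unmoved. The wrist view shows both buttons up and the gripper clear of everything.

```bash
python3 -c "
from rig import job;print(job.finish_job())"
```

```text
the job is handed in; nothing more can be done
None
```

I pointed at the red-capped sensor, then the yellow-capped one, then pressed and released the green button. The job was handed in at about 17 s of the 54 s allowed.

- **Pointing:** the closed fingertips stayed about 20 mm above the middle of each cap, for about 2.5 s each. They settled at z 164.8 mm over red and 223.8 mm over yellow. The wrist camera saw both caps within about 3 pixels of where I predicted.
- **Green button:** by the fingertip readings, contact was at about z 89 mm. It bottomed out at 83.8 mm with 19 N vertical force, then I lifted clear. The joint itself could not be read, so "fully down" is inferred from the force jump and the travel stopping.
- **Last checks:** the final pictures show the sensors, tools, mug and jar in their original places. The arm was clear at z 211 mm with a force reading near zero.

No check failed. The two fixed cameras differed by 2–5 mm on positions. For the green button, part of that came from its height not being known at that point.

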